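# Unlatch the offcut bin's cover and tip the tray in

### The job

Empty the tray of offcuts into the bench's offcut bin: press the red release tab down and, keeping it down, slide the grey cover along its rails until the bin is fully open; then lift the tray's handle so that both offcuts tip into the bin, and lower the tray back onto its prop. Leave the cover open and do not disturb the oil can, the screw jar or the wax tin.

Things in the scene. Friction and masses are not known exactly. Their poses are not given: they have to be found in the camera images.
- scrap_bin: Plywood offcut bin fixed to the bench; origin under its centre, on the bench. z up; +y, about to the robot's left, is the way the cover opens; the tray is on the -y side. Base board 216 x 500 x 12 mm. Aluminium rails at x = +-99 mm, y -92 to 242 mm, top 137 mm high. On each rail a dark stop lug overhangs the cover at y 49 to 63 mm, x beyond +-71 mm, top 148 mm high; free between them.
- bin_floor (a point): Centre of the bin's inner floor, 12 mm above the bench; axes as scrap_bin. Inside, the bin is 180 mm in x and 160 mm in y; its rim is 103 mm above this point. The closed cover lies on the rim, its top face 119 mm above this point.
- cover (a joint): Grey plastic cover, 184 x 160 x 16 mm, sliding to the bin's +y: 0 closed, 0.14 m fully open (end stop). About 2.5 N of friction; stays where left. With the tab up, the tab's ears stop against the lugs after about 3 mm; with it pressed at least 5 mm they pass under the lugs, until 0.04 m of travel; past that the tab may be up.
- tab (a joint): Red release tab set in the cover and moving with it: 0 up, 0.008 m fully pressed (end stop). A spring pushes it up with about 4 N at the top and 8.5 N fully pressed.
- tab_pad (a point): Middle of the tab's press pad, on its top face: 6 mm above the cover's top when up. Moves with tab and cover; axes as scrap_bin. The flat pad is 60 mm in x and spans y -21 to +21 mm; at y = +21 mm an upright red ridge (60 mm wide, 8 mm thick, 13 mm higher than the pad) lets a fingertip push to +y. The tab's ears reach out to x = +-84 mm.
- tray (a joint): Plywood tray hinged on the bin's -y rim: 0 level on its prop, grows as the handle is lifted, to 1.3 rad (end stop). Hinge line along the bin's x, 113 mm above and 90 mm in -y of bin_floor. It falls back by its own weight if released. The offcuts slide out when it is steep: lift it to about 1.2 rad.
- tray_handle (a point): Middle of the tray's handle: level steel bar of 14 mm diameter along the bin's x. 100 mm of it is free between two side rods, and 46 mm between bar and tray wall. When level it is 137 mm above the bench, 208 mm from the hinge in -y and 12 mm above the hinge line; it swings up about the hinge. The bar may turn between fingers. About 5 N to lift.
- tray_floor (a point): Centre of the tray's inner floor, 78 mm in -y of the hinge and 10 mm above it when level; turns with the tray, axes as scrap_bin when level. Inside, the tray is 166 mm in x and 144 mm in y, walls 35 mm high, open toward the bin. To the right of the tray, from world y = -0.42 m on, stands a wooden tool box with its lid open, up to 0.35 m high: keep clear of it.
- flat_offcut_centre (a point): Centre of the square dark timber offcut lying in the tray, 75 x 75 x 24 mm, 84 g.
- thick_offcut_centre (a point): Centre of the thick light timber offcut lying in the tray, 60 x 90 x 45 mm, 151 g.
- oil_can: Red oil can with a long spout, 66 x 66 x 135 mm, standing on the bench; origin under its centre. Leave alone.
- screw_jar: Clear jar with a green lid, 69 mm across, 84 mm high, standing on the bench; origin under its centre. Leave alone.
- wax_tin: Round green tin of wax with a cream lid, 78 mm across, 34 mm high, standing on the bench; origin under its centre. Leave alone.
Things that resemble listed ones, but are neither listed nor needed, are in the scene too. Leave any yellow look-alike of the part that bears thick_offcut_centre alone.

How it is judged:
On the way, in this order (a step that is already met when the one before it is completed fails the run):
1. the cover's ears pass the lugs with the tab held down (value of joint cover between 0.01 and 0.035 m and value of joint tab above 0.003 m).
2. the cover is open, to within 15 mm of its stop, the offcuts still in the level tray (value of joint cover above 0.125 m and value of joint tray below 0.1 rad and y of each of flat_offcut_centre, thick_offcut_centre in the frame of tray_floor below 0.06 m and z of each of flat_offcut_centre, thick_offcut_centre in the frame of tray_floor below 0.05 m), for 0.1 s.
3. the tray is lifted with both offcuts in it (value of joint tray above 0.12 rad and y of each of flat_offcut_centre, thick_offcut_centre in the frame of tray_floor below 0.06 m and z of each of flat_offcut_centre, thick_offcut_centre in the frame of tray_floor below 0.05 m).
4. the tray is tipped up steeply (over 0.6 rad) (value of joint tray above 0.6 rad).
At the end, for the whole second after the job is handed in: Both offcuts lie in the bin, their centres within its inner walls and below its rim; the cover is still open to within 20 mm of its stop; the tray is back down, level within 0.08 rad (value of joint cover above 0.12 m and value of joint tray below 0.08 rad and x of flat_offcut_centre in the frame of bin_floor between -0.09 and 0.09 m and y of flat_offcut_centre in the frame of bin_floor between -0.08 and 0.08 m and z of each of flat_offcut_centre, thick_offcut_centre in the frame of bin_floor below 0.1 m and x of thick_offcut_centre in the frame of bin_floor between -0.09 and 0.09 m and y of thick_offcut_centre in the frame of bin_floor between -0.08 and 0.08 m); the robot touches nothing.
It fails at once if the oil can is moved by more than 30 mm or tipped (distance of oil_can from where it was at the start of the episode above 0.03 m or angle between oil_can's own z axis and vertical above 0.4 rad).
It fails at once if the screw jar is moved by more than 30 mm or tipped (distance of screw_jar from where it was at the start of the episode above 0.03 m or angle between screw_jar's own z axis and vertical above 0.4 rad).
It fails at once if the wax tin is moved by more than 30 mm or tipped (distance of wax_tin from where it was at the start of the episode above 0.03 m or angle between wax_tin's own z axis and vertical above 0.4 rad).
It also fails if it takes over 64 s, if anything falls off the work surface, if the arm or the gripper's body presses on something with over 40 N, if the wrist force passes 120 N, or if a joint passes its speed limit or range.

### The arm

A 7-joint arm with a two-finger parallel gripper is mounted at the origin on a cart in front of the work surface, level with it; the furniture and walls round the work are solid. World frame = base frame: x ahead of the robot, y to its left, z up, the work surface at z = 0. Lengths are in m, angles in rad, forces in N, time in s.
With the tool pointing down it reaches from about 0.425 to 0.8 m from the base axis. Payload 8.3 kg.
Tool frame: the origin (TCP) lies at the very end of the fingers, on their centre line; the grasp point (between the pads) lies 19 mm behind it (grip_point_offset is the z of the grasp point in the tool frame, in m); z points along the fingers, y is the line along which they close (so a half turn about z gives the same grasp; the last joint's range is limited). The gripper opens to 85 mm and grips with 20 to 120 N. Pads are 22 mm wide; open, the fingers measure 114 mm over their backs; the gripper's body (76 mm by 85 mm) begins 54 mm behind the grasp point. The pads swing forward as they close: fully open they stand 13 mm farther back than shut.
Start: joints at [1.129, 0.383, 0.016, 1.37, -0.006, 1.388, -0.046], TCP at [0.231, -0.581, 0.231] pointing down, gripper open.
Joint ranges: [-2.95, 2.95], [-0.25, 2.06], [-1.52, 1.56], [0.18, 2.33], [-1.44, 4.58], [0.02, 2.06], [-3.01, 3.01]. Speed limits (rad/s): [2.39, 2.39, 3.01, 3.01, 3.14, 3.14, 3.14].

### API

Orientations are given as a rotation vector (axis times angle).
In Python, from plant import read_state, grab_frame, close_job, grip_point_offset gives the robot as it stands. The module is installed in compiled form; this text tells all that it offers.
- The arm moves only by the tool apply_moves, never from a script. Its argument "plan" is a list of rows, each a list of 5 numbers: the opening in per cent of the stroke, from 0 (shut) to 100 (fully open), then the shift along the tool's x, y, z in m, then the turn about the tool's z in degrees. A call has 1 to 20 rows; each row is the pose to reach, as a shift and turn from the pose commanded when the call began, along the tool's axes at that moment; what a row does not reach only later rows make up. A row lasts 1/12 s, in which the tool goes at most 41.7 mm and 7.16 degrees, less where a joint would pass 70% of its speed; a pose out of reach is approached as far as the arm can. A call with a gripper value outside its range is refused whole. The fingers move at their own pace and stop on an object; "newtons" is the grip in N (left out, the last holds). Time passes only in rows, so rows that repeat a pose let the fingers close. It gives the time, the measured TCP pose, the force, the opening and the grip force at its end, in the units of the state.
- read_state(): the state, without advancing time (a new reading comes with each control period).
- grab_frame(name): name is "scene" or "top" or "wrist"; returns a dict with "color" (420x560x3 uint8, blue, green, red), "camera_matrix" (3x3 intrinsics, pixels), "k1" (the pictures are not rectified: a ray, as slopes to the right and down, at radius r is drawn at 1 + k1 r^2 times it, then the intrinsics apply), "rvec" (rotation vector, rad) and "tvec" (3), from world to camera coordinates, as OpenCV has them; the wrist camera has in their place "T_tool_cam" (4x4, takes a point from camera to tool coordinates, whose origin is the TCP and whose axes are the flange's). Camera axes: x right, y down, z forward; pixel columns grow to the right and rows downward; lengths in m; the calibration is good to about 2 mm. A picture is of the moment at which its call begins: read the wrist's pose just before it. There is no depth.
- close_job(): hands the job in; it is judged then, once.
The state is a dict: "time_s": time; "qpos": joint angles; "dq": joint speeds; "joint_torque": joint torques, N m; "tcp_pos": TCP position; "tcp_rot": TCP orientation; "ft_force": force on the tool from outside, world axes, zero at the start; "moment": the same for the moment, N m; "finger_gap": opening from 0.0 (shut) to 1.0 (fully open); "finger_force": force on a finger pad.
Only numpy, scipy, OpenCV 4.12 (cv2) and the standard library are available. Lean on these libraries where they do the work, as an engineer would, in place of code of your own. Each camera call takes 0.05 s, during which the arm holds its last target. There are 200 camera calls.

## Working session

There is one attempt and no reset: what is moved stays moved. The work goes in short steps, Python scripts to look and compute and a tool call to move; the robot and the scene stay as the last step left them, time stands still between calls to the robot, and variables do not carry over. Pictures are saved under pics/ and viewed, at most 10 in all, crops included, and the job is handed in when it is done.

Besides the shell and the picture viewer there is one more tool, called after "Call:" as a command line: name --pt "numbers of a row" for each row, then --argument value for the rest. apply_moves: Moves the arm, as the interface text tells. Its arguments: {"type":"object","properties":{"plan":{"type":"array","items":{"type":"array","items":{"type":"number"}}},"newtons":{"type":"number"}},"required":["plan"]}

```bash
mkdir -p pics
python3 - <<'E'
from plant import *
import cv2,pickle
s=read_state(); print({k:s[k] for k in('time_s','qpos','tcp_pos','tcp_rot','ft_force','finger_gap')}, grip_point_offset)
for n in('scene','top'):
    f=grab_frame(n); pickle.dump(f,open(n+'.pkl','wb')); cv2.imwrite(f'pics/{n}0.png',cv2.resize(f['color'],(800,600),interpolation=cv2.INTER_CUBIC)); print(n,f['camera_matrix'],f['k1'],f['rvec'],f['tvec'])
E
```

```text
{'time_s': 0.0, 'qpos': array([ 1.12910035,  0.38424151,  0.01638416,  1.37114186, -0.00634517,
        1.38820002, -0.04648166]), 'tcp_pos': array([ 0.23098497, -0.58021456,  0.23028241]), 'tcp_rot': array([-3.08351970e+00, -5.91200296e-01,  5.65554495e-04]), 'ft_force': array([0.00119106, 0.06056124, 0.0906274 ]), 'finger_gap': 0.9989538610100688} -0.0187
scene [[433.1430051    0.         283.97957981]
 [  0.         433.1430051  210.79091588]
 [  0.           0.           1.        ]] 0.047573872436167265 [ 2.1793363   0.84693015 -0.37445977] [-0.43920759 -0.15341143  1.47282437]
top [[468.17437149   0.         275.79516877]
 [  0.         468.17437149 212.29428816]
 [  0.           0.           1.        ]] -0.05040101005415392 [ 2.16222962 -2.14158362  0.15448912] [0.03903726 0.55713507 1.18152586]
```

View pics/scene0.png

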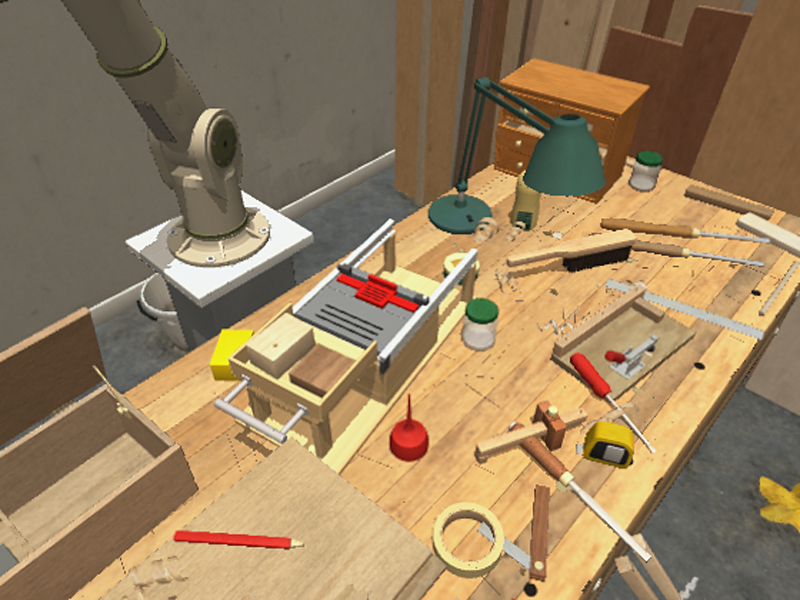

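View pics/top0.png

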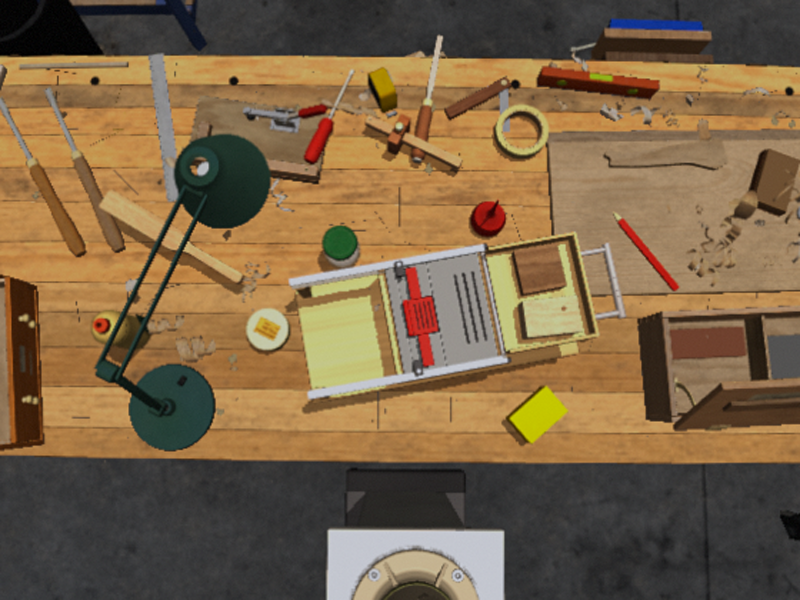

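Run:
```python
import cv2,pickle
f=pickle.load(open('top.pkl','rb'))['color'][155:295,195:445]; cv2.imwrite('pics/topc.png',cv2.resize(f,None,fx=3.2,fy=3.2,interpolation=cv2.INTER_CUBIC))
f=pickle.load(open('scene.pkl','rb'))['color'][145:335,140:345]; cv2.imwrite('pics/scenec.png',cv2.resize(f,None,fx=3,fy=3,interpolation=cv2.INTER_CUBIC))
```

```text
(no output)
```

View pics/topc.png

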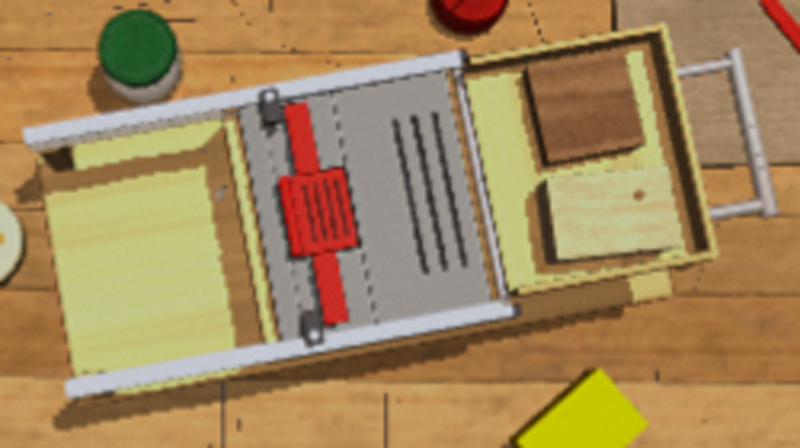

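View pics/scenec.png

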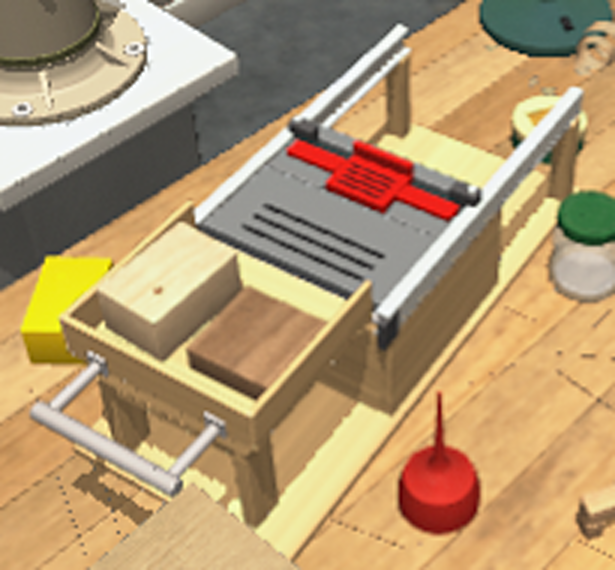

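```bash
cat > h.py <<'E'
import cv2,pickle,numpy as np
from scipy.optimize import least_squares
F={n:pickle.load(open(n+'.pkl','rb')) for n in('top','scene')}
def proj(n,P):
    f=F[n]; return cv2.projectPoints(np.atleast_2d(np.float64(P)),f['rvec'],f['tvec'],f['camera_matrix'],np.array([f['k1'],0,0,0]))[0][:,0]
def tw(p,B): # bin->world
    P=np.atleast_2d(np.float64(B)); c,s=np.cos(p[2]),np.sin(p[2])
    return np.c_[p[0]+c*P[:,0]-s*P[:,1],p[1]+s*P[:,0]+c*P[:,1],P[:,2]]
def tpx(a): return np.float64(a)/3.2+[195-.5,155-.5]
def spx(a): return np.float64(a)/3+[140-.5,145-.5]
E
python3 - <<'E'
from h import *
T=[((.099,.242,.137),(28,139)),((.099,-.092,.137),(464,59)),((-.099,.242,.137),(70,387)),((-.099,-.092,.137),(515,309)),((0,-.298,.137),(752,135))]
S=[((.099,-.092,.137),(388,315)),((.099,.242,.137),(574,95)),((-.099,.242,.137),(400,32)),((0,-.298,.137),(106,449))]
def r(p): return np.r_[(proj('top',tw(p,[t[0] for t in T]))-tpx([t[1] for t in T])).ravel(),(proj('scene',tw(p,[t[0] for t in S]))-spx([t[1] for t in S])).ravel()]
q=least_squares(r,[.4,0,.1]); p=q.x; print(p,np.degrees(p[2])); print(r(p).reshape(-1,2).round(1)); np.save('bin.npy',p)
# pad
C=[(278,180),(345,168),(358,248),(293,257)]; Cb=lambda y:[(.030,y+.029,.143),(.030,y-.021,.137),(-.030,y-.021,.137),(-.030,y+.029,.143)]
f=lambda v:(proj('top',tw(p,Cb(v[0])))-tpx(C)).ravel()
g=least_squares(f,[.05]); print('pad y',g.x,f(g.x).reshape(-1,2).round(1)); y=g.x[0]
print('pad',tw(p,(0,y,.137)),'handle',tw(p,(0,-.298,.137)),'hinge',tw(p,(0,-.09,.125)))
print('lid +y', tw(p,(0,.25,.13)))
E
```

```text
[ 0.52918677 -0.03647837  0.19309512] 11.063535668108285
[[-0.1 -1.6]
 [-0.5 -1.2]
 [ 0.4  2.6]
 [ 0.3  1. ]
 [ 0.7 -0.6]
 [-0.8  0.8]
 [ 2.2 -1.4]
 [ 0.4 -1.6]
 [-0.5  0.3]]
pad y [0.0343087] [[ 0.1 -0.2]
 [-0.4  0.2]
 [ 0.3 -0.3]
 [ 0.1  0.4]]
pad [[ 0.52260302 -0.0028073   0.137     ]] handle [[ 0.5863722  -0.32894004  0.137     ]] hinge [[ 0.54645753 -0.12480572  0.125     ]]
lid +y [[0.48121241 0.20887537 0.13      ]]
```

Call:
apply_moves --pt "50 0 0 -0.02 0" --pt "20 0 0 -0.05 0" --pt "0 0 0 -0.085 0" --pt "0 0 0 -0.12 0" --pt "0 0 0 -0.15 3" --pt "0 0 0 -0.175 6" --pt "0 0 0 -0.19 9" --pt "0 0 0 -0.2 10.6" --pt "0 0 0 -0.2 10.6" --newtons 25

```text
time_s: 0.85
tcp_pos: [0.2313, -0.581, 0.4334]
tcp_rot: [3.124, 0.302, 0.002]
ft_force: [0.0, -0.0, -0.6]
finger_gap: 0.001
finger_force: 0.0
```

Call:
apply_moves --pt "0 0.01 -0.015 0 0" --pt "0 0.03 -0.04 0 0" --pt "0 0.05 -0.07 0 0" --pt "0 0.07 -0.1 0 0" --pt "0 0.095 -0.13 0 0" --pt "0 0.12 -0.16 0 0" --pt "0 0.145 -0.19 0 0" --pt "0 0.17 -0.22 0 0" --pt "0 0.195 -0.25 0 0" --pt "0 0.22 -0.28 0 0" --pt "0 0.245 -0.31 0 0" --pt "0 0.27 -0.34 0 0" --pt "0 0.295 -0.37 0 0" --pt "0 0.32 -0.4 0 0" --pt "0 0.34 -0.43 0 0" --pt "0 0.36 -0.46 0.02 0" --pt "0 0.38 -0.49 0.04 0" --pt "0 0.39 -0.507 0.07 0" --pt "0 0.397 -0.515 0.1 0" --pt "0 0.397 -0.515 0.12 0"

```text
time_s: 2.52
tcp_pos: [0.5205, 0.0047, 0.3069]
tcp_rot: [-3.124, -0.315, 0.007]
ft_force: [-0.6, 0.4, -0.2]
finger_gap: -0.005
finger_force: 0.0
```

Call:
apply_moves --pt "0 0 0 0.03 0" --pt "0 0 0 0.06 0" --pt "0 0 0 0.09 0" --pt "0 0 0 0.11 0" --pt "0 0 0 0.12 0" --pt "0 0 0 0.12 0" --pt "0 0 0 0.12 0"

```text
time_s: 3.1
tcp_pos: [0.5213, 0.0012, 0.1914]
tcp_rot: [-3.127, -0.305, 0.001]
ft_force: [0.1, 0.1, 0.4]
finger_gap: -0.0
finger_force: 0.0
```

Run:
```python
from plant import *
import cv2,numpy as np
s=read_state(); f=grab_frame('top'); print(s['tcp_pos'],s['tcp_rot'],s['ft_force'])
g=grab_frame('scene')
a=cv2.resize(f['color'][155:295,205:405],(700,490))[:, :400]; b=cv2.resize(g['color'][140:280,180:340],(560,490))[:, :400]
a=cv2.resize(f['color'][165:265,225:345],(480,400),interpolation=2)[:,:400]; b=cv2.resize(g['color'][140:240,200:300],(400,400),interpolation=2)
cv2.imwrite('pics/p2.png',np.hstack([a,b]))
```

```text
[0.52133956 0.0012146  0.19137783] [-3.12652837e+00 -3.04959362e-01  9.51913788e-04] [0.12292463 0.13502039 0.4476218 ]
```

View pics/p2.png

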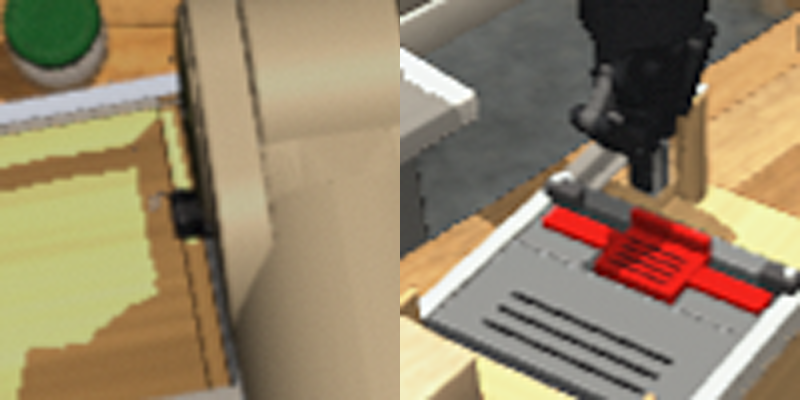

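Run:
```python
from h import *
p=np.load('bin.npy')
print(proj('scene',[[.5213,.0012,.1914],[.5213,.0012,.137]]), proj('scene',tw(p,[(0,.0343,.137),(.03,.0133,.137),(-.03,.0133,.137),(.03,.0553,.15),(-.03,.0553,.15)])))
```

```text
[[262.4825911  187.25094944]
 [263.18129035 203.58283115]] [[262.45064526 204.56563663]
 [267.77285365 213.36646201]
 [248.22840012 205.15020601]
 [276.56644549 200.17739947]
 [257.15301586 192.35654072]]
```

Call:
apply_moves --pt "0 0 0.003 0.02 0" --pt "0 0 0.003 0.04 0" --pt "0 0 0.003 0.05 0" --pt "0 0 0.003 0.054 0" --pt "0 0 0.003 0.057 0" --pt "0 0 0.003 0.06 0" --pt "0 0 0.003 0.061 0" --pt "0 0 0.003 0.061 0" --pt "0 0 0.003 0.061 0"

```text
time_s: 3.95
tcp_pos: [0.5224, -0.0017, 0.1318]
tcp_rot: [3.126, 0.304, 0.001]
ft_force: [-4.4, -1.4, 5.9]
finger_gap: -0.006
finger_force: 3.2
```

Call:
apply_moves --pt "0 0 0 0.002 0" --pt "0 0 0 0.004 0" --pt "0 0 0 0.004 0" --pt "0 0 0 0.004 0"

```text
time_s: 4.28
tcp_pos: [0.5227, -0.0017, 0.1289]
tcp_rot: [3.126, 0.304, 0.003]
ft_force: [-9.1, -0.8, 13.6]
finger_gap: 0.001
finger_force: 7.1
```

Call:
apply_moves --pt "0 0 -0.003 0 0" --pt "0 0 -0.006 0 0" --pt "0 0 -0.01 0 0" --pt "0 0 -0.014 0 0" --pt "0 0 -0.018 0 0" --pt "0 0 -0.022 0 0" --pt "0 0 -0.026 0 0" --pt "0 0 -0.026 0 0"

```text
time_s: 4.95
tcp_pos: [0.5177, 0.0238, 0.1289]
tcp_rot: [3.125, 0.304, 0.003]
ft_force: [-7.5, -0.3, 14.3]
finger_gap: -0.002
finger_force: 6.9
```

Run:
```python
from plant import *
import cv2,numpy as np
g=grab_frame('scene')['color']
cv2.imwrite('pics/p3.png',cv2.resize(g[140:260,190:310],(600,600),interpolation=2))
```

```text
(no output)
```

View pics/p3.png

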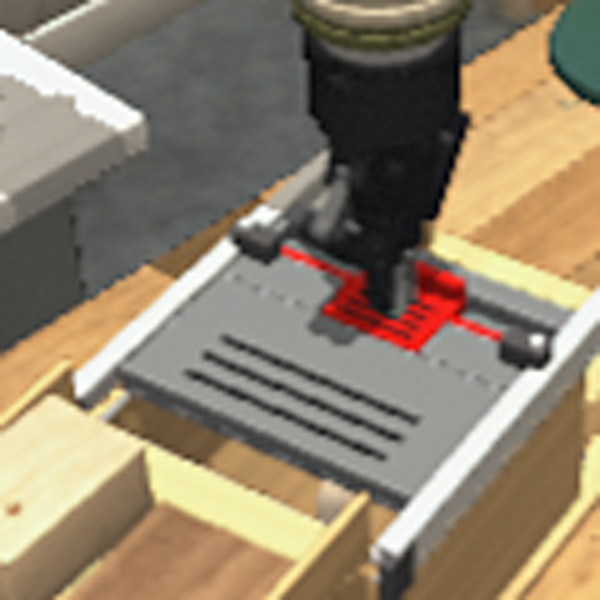

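The cover has followed the finger about 25 mm and the ears are under the lugs (crop px 260,245 and 525,340). I'll keep sliding.

Call:
apply_moves --pt "0 0 -0.004 0 0" --pt "0 0 -0.01 0 0" --pt "0 0 -0.016 0 0" --pt "0 0 -0.022 0 0" --pt "0 0 -0.028 0 0" --pt "0 0 -0.034 0 0" --pt "0 0 -0.04 0 0" --pt "0 0 -0.046 0 0" --pt "0 0 -0.052 0 0" --pt "0 0 -0.058 0 0" --pt "0 0 -0.064 0 0" --pt "0 0 -0.07 0 0" --pt "0 0 -0.076 0 0" --pt "0 0 -0.082 0 0" --pt "0 0 -0.088 0 0" --pt "0 0 -0.094 0 0" --pt "0 0 -0.1 0 0" --pt "0 0 -0.1 0 0"

```text
time_s: 6.5
tcp_pos: [0.4983, 0.1232, 0.1289]
tcp_rot: [3.127, 0.306, 0.004]
ft_force: [-7.4, -0.0, 13.7]
finger_gap: 0.001
finger_force: 6.8
```

Call:
apply_moves --pt "0 0 -0.004 0 0" --pt "0 0 -0.008 0 0" --pt "0 0 -0.012 0 0" --pt "0 0 -0.016 0 0" --pt "0 0 -0.019 0 0" --pt "0 0 -0.022 0 0" --pt "0 0 -0.022 0 0" --pt "0 0 -0.022 0 0"

```text
time_s: 7.17
tcp_pos: [0.4961, 0.1414, 0.1289]
tcp_rot: [3.125, 0.3, 0.008]
ft_force: [-0.5, -8.9, 9.7]
finger_gap: 0.002
finger_force: 8.9
```

Call:
apply_moves --pt "0 0 0.003 -0.008 0" --pt "0 0 0.003 -0.025 0" --pt "0 0 0.003 -0.06 0" --pt "0 0 0.003 -0.09 0" --pt "0 0 0.01 -0.12 0" --pt "20 0 0.03 -0.15 0" --pt "45 0 0.06 -0.17 0" --pt "45 0 0.09 -0.18 0" --pt "45 0 0.125 -0.18 0" --pt "45 0 0.16 -0.18 0" --pt "45 0 0.195 -0.18 0" --pt "45 0 0.23 -0.18 0" --pt "45 0 0.265 -0.18 0" --pt "45 0 0.3 -0.18 0" --pt "45 0 0.335 -0.18 0" --pt "45 0 0.37 -0.18 0" --pt "45 0 0.405 -0.18 0" --pt "45 0 0.44 -0.18 0" --pt "45 0 0.465 -0.18 0" --pt "45 0 0.475 -0.18 0"

```text
time_s: 8.83
tcp_pos: [0.5844, -0.3276, 0.3062]
tcp_rot: [3.126, 0.296, -0.001]
ft_force: [-0.2, -1.0, -0.1]
finger_gap: 0.448
finger_force: 0.0
```

Call:
apply_moves --pt "45 0 0 0.02 0" --pt "45 0 0 0.04 0" --pt "45 0 0 0.06 0" --pt "45 0 0 0.07 0" --pt "45 0 0 0.07 0" --pt "45 0 0 0.07 0"

```text
time_s: 9.33
tcp_pos: [0.5853, -0.3222, 0.2371]
tcp_rot: [-3.126, -0.305, -0.001]
ft_force: [0.1, 0.4, 1.3]
finger_gap: 0.447
finger_force: 0.0
```

Run:
```python
from plant import *
import cv2,numpy as np,pickle
s=read_state(); w=grab_frame('wrist'); w['s']=s; pickle.dump(w,open('w.pkl','wb')); print(s['tcp_pos'],s['tcp_rot'],s['finger_gap'],w['T_tool_cam'].round(3))
g=grab_frame('scene')['color']
cv2.imwrite('pics/p4.png',np.hstack([cv2.resize(w['color'],(440,330),interpolation=2),cv2.resize(g[140:338,130:346],(360,330),interpolation=2)]))
```

```text
[ 0.58529807 -0.32216127  0.2370649 ] [-3.12647490e+00 -3.05011471e-01 -6.15562053e-04] 0.4474902808490903 [[ 0.001 -0.95  -0.311  0.08 ]
 [ 1.     0.001 -0.    -0.001]
 [ 0.001 -0.311  0.95  -0.142]
 [ 0.     0.     0.     1.   ]]
```

View pics/p4.png

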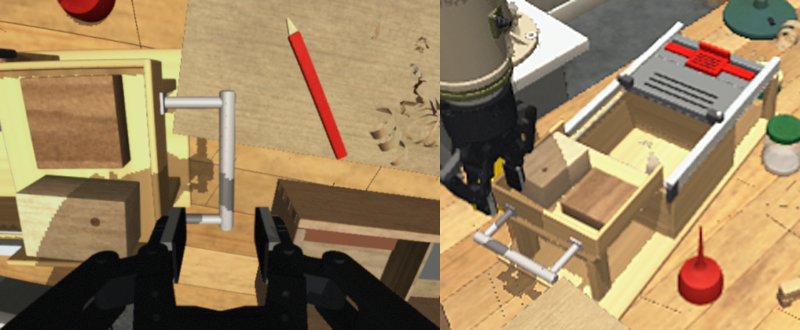

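Run:
```python
import pickle,cv2,numpy as np
from scipy.spatial.transform import Rotation as R
w=pickle.load(open('w.pkl','rb')); s=w['s']; px=np.float64([[228,93],[227,160],[226,229],[159,103],[190,103],[205,103]])*560/440
d=cv2.undistortPoints(px.reshape(-1,1,2),w['camera_matrix'],np.array([w['k1'],0,0,0]))[:,0]
T=w['T_tool_cam']; Rt=R.from_rotvec(s['tcp_rot'])
D=np.c_[d,np.ones(len(d))]@T[:3,:3].T; o=T[:3,3]
# tool is vertical: bar plane at tool z = tcp_z-.137
k=(s['tcp_pos'][2]-.137-o[2])/D[:,2]; print(np.round(o+D*k[:,None],4), s['tcp_pos']+Rt.apply(o+D[:3]*k[:3,None]))
```

```text
[[ 0.063   0.0052  0.1001]
 [ 0.0047  0.0049  0.1001]
 [-0.0656  0.0045  0.1001]
 [ 0.0549 -0.0528  0.1001]
 [ 0.0548 -0.0266  0.1001]
 [ 0.0548 -0.014   0.1001]] [[ 0.64817928 -0.31508217  0.13702504]
 [ 0.59085058 -0.32600537  0.13700081]
 [ 0.52184313 -0.33923596  0.13697161]]
```

Call:
apply_moves --pt "45 0 0.005 0.02 0" --pt "45 0 0.005 0.045 0" --pt "45 0 0.005 0.07 0" --pt "45 0 0.005 0.09 0" --pt "45 0 0.005 0.105 0" --pt "45 0 0.005 0.115 0" --pt "45 0 0.005 0.119 0" --pt "45 0 0.005 0.119 0" --pt "0 0 0.005 0.119 0" --pt "0 0 0.005 0.119 0" --pt "0 0 0.005 0.119 0" --pt "0 0 0.005 0.119 0" --pt "0 0 0.005 0.119 0" --newtons 25

```text
time_s: 10.52
tcp_pos: [0.5869, -0.3278, 0.1191]
tcp_rot: [3.126, 0.304, 0.004]
ft_force: [-0.8, 1.0, 6.3]
finger_gap: 0.155
finger_force: 24.6
```

Call:
apply_moves --pt "0 0 -0.001 -0.01 0" --pt "0 0 -0.0023 -0.0207 0" --pt "0 0 -0.0043 -0.031 0" --pt "0 0 -0.0066 -0.0411 0" --pt "0 0 -0.0096 -0.051 0" --pt "0 0 -0.0129 -0.0609 0" --pt "0 0 -0.0129 -0.0609 0"

```text
time_s: 11.1
tcp_pos: [0.5844, -0.3156, 0.1808]
tcp_rot: [3.124, 0.304, 0.005]
ft_force: [3.2, -3.3, -2.4]
finger_gap: 0.151
finger_force: 24.7
```

Call:
apply_moves --pt "0 0 -0.004 -0.0096 0" --pt "0 0 -0.0082 -0.0191 0" --pt "0 0 -0.0132 -0.0283 0" --pt "0 0 -0.0184 -0.0373 0" --pt "0 0 -0.0242 -0.0459 0" --pt "0 0 -0.0302 -0.0544 0" --pt "0 0 -0.0369 -0.0624 0" --pt "0 0 -0.0438 -0.0702 0" --pt "0 0 -0.0512 -0.0775 0" --pt "0 0 -0.0588 -0.0846 0" --pt "0 0 -0.0669 -0.0912 0" --pt "0 0 -0.0752 -0.0975 0" --pt "0 0 -0.084 -0.1032 0" --pt "0 0 -0.0929 -0.1086 0" --pt "0 0 -0.1021 -0.1134 0" --pt "0 0 -0.1114 -0.1179 0" --pt "0 0 -0.121 -0.1217 0" --pt "0 0 -0.1309 -0.1253 0" --pt "0 0 -0.1309 -0.1253 0" --pt "0 0 -0.1309 -0.1253 0"

```text
time_s: 12.77
tcp_pos: [0.5598, -0.1886, 0.3079]
tcp_rot: [3.121, 0.3, 0.012]
ft_force: [1.5, -5.8, 17.0]
finger_gap: 0.157
finger_force: 26.8
```

Call:
apply_moves --pt "0 0 -0.006 -0.0018 0" --pt "0 0 -0.006 -0.0018 0" --pt "0 0 -0.006 -0.0018 0" --pt "0 0 -0.006 -0.0018 0" --pt "0 0 -0.006 -0.0018 0"

```text
time_s: 13.18
tcp_pos: [0.5587, -0.1833, 0.3094]
tcp_rot: [3.122, 0.299, 0.012]
ft_force: [1.6, -6.2, 16.6]
finger_gap: 0.154
finger_force: 26.9
```

Run:
```python
from plant import *
import cv2,numpy as np
w=grab_frame('wrist')['color'];g=grab_frame('scene')['color'];t=grab_frame('top')['color']
cv2.imwrite('pics/p5.png',np.hstack([cv2.resize(w,(400,300),interpolation=2),cv2.resize(g[120:300,140:380],(400,300),interpolation=2)]))
```

```text
(no output)
```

View pics/p5.png

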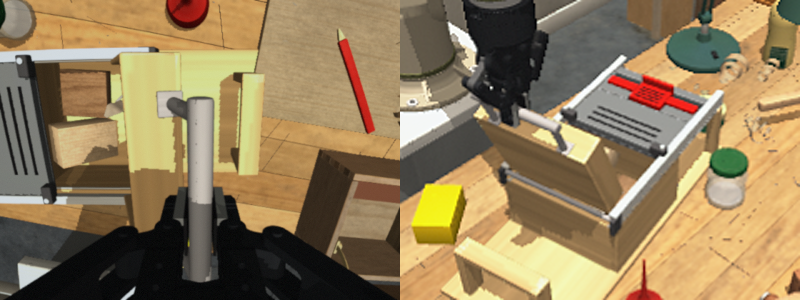

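Both offcuts have left the tray and show inside the bin: dark at wrist view px (80,95), light at (85,145). Next I'll lower the tray along the same arc.

Call:
apply_moves --pt "0 0 0.006 0.0018 0" --pt "0 0 0.0155 0.0052 0" --pt "0 0 0.0255 0.0092 0" --pt "0 0 0.0345 0.0136 0" --pt "0 0 0.044 0.0185 0" --pt "0 0 0.053 0.0238 0" --pt "0 0 0.0617 0.0296 0" --pt "0 0 0.07 0.0359 0" --pt "0 0 0.0781 0.0425 0" --pt "0 0 0.0858 0.0496 0" --pt "0 0 0.0931 0.0569 0" --pt "0 0 0.1 0.0647 0" --pt "0 0 0.1067 0.0727 0" --pt "0 0 0.1127 0.0812 0" --pt "0 0 0.1185 0.0898 0" --pt "0 0 0.1237 0.0988 0" --pt "0 0 0.1287 0.108 0" --pt "0 0 0.1329 0.1175 0" --pt "0 0 0.1369 0.1271 0" --pt "0 0 0.1369 0.1271 0"

```text
time_s: 15.0
tcp_pos: [0.5843, -0.3156, 0.1758]
tcp_rot: [-3.126, -0.303, -0.001]
ft_force: [7.0, -2.3, 0.4]
finger_gap: 0.153
finger_force: 28.8
```

Call:
apply_moves --pt "0 0 0.0034 0.0098 0" --pt "0 0 0.0063 0.0198 0" --pt "0 0 0.0086 0.03 0" --pt "0 0 0.0106 0.0402 0" --pt "0 0 0.0119 0.0505 0" --pt "0 0 0.0129 0.0609 0" --pt "0 0 0.0129 0.0609 0" --pt "0 0 0.0129 0.0609 0"

```text
time_s: 15.67
tcp_pos: [0.5866, -0.3277, 0.1157]
tcp_rot: [-3.127, -0.305, -0.001]
ft_force: [7.7, -2.7, -2.3]
finger_gap: 0.156
finger_force: 29.9
```

Call:
apply_moves --pt "20 0 0 0 0" --pt "45 0 0 0 0" --pt "45 0 0 0 0" --pt "45 0 0 0 0" --pt "45 0 0 0 0" --pt "45 0 0 -0.02 0" --pt "45 0 0 -0.05 0" --pt "45 0 0 -0.08 0" --pt "45 0 0 -0.11 0" --pt "45 0 0 -0.14 0" --pt "45 0 -0.02 -0.17 0" --pt "45 0 -0.04 -0.19 0" --pt "45 0 -0.06 -0.19 0" --pt "45 0 -0.06 -0.19 0" --pt "45 0 -0.06 -0.19 0"

```text
time_s: 16.92
tcp_pos: [0.5747, -0.2674, 0.308]
tcp_rot: [3.126, 0.308, 0.001]
ft_force: [-0.2, 0.3, -0.5]
finger_gap: 0.451
finger_force: 0.0
```

Run:
```python
from plant import *
import cv2,numpy as np
s=read_state(); print(s['time_s'],s['tcp_pos'],s['ft_force'])
w=grab_frame('wrist')['color'];g=grab_frame('scene')['color'];t=grab_frame('top')['color']
cv2.imwrite('pics/p6.png',np.vstack([np.hstack([cv2.resize(w,(400,300),interpolation=2),cv2.resize(t[150:300,210:410],(400,300),interpolation=2)]),np.hstack([cv2.resize(g[140:290,140:340],(400,300),interpolation=2),cv2.resize(t,(400,300))])]))
```

```text
16.9167 [ 0.57466591 -0.26740789  0.30803455] [-0.24652098  0.2734664  -0.54803415]
```

View pics/p6.png

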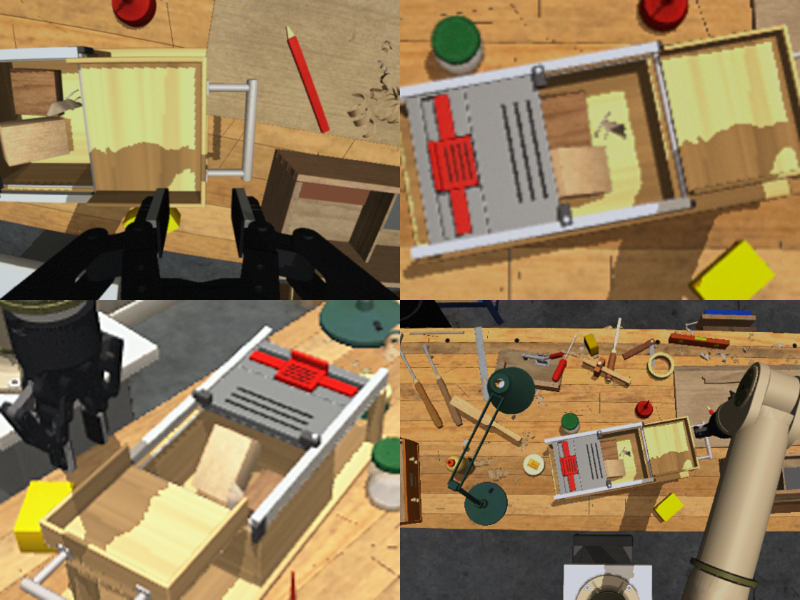

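The tray is down and empty, the cover is open, and both offcuts lie in the bin (top crop px 565,125 dark and 580,170 light). The oil can, jar and tin are undisturbed, and the gripper is clear.

```bash
python3 -c "from plant import *; print(close_job())"
```

```text
the job is handed in; nothing more can be done
None
```

I handed the job in at about 17 s on the robot's clock. The last pictures show the cover fully open, both offcuts in the bin, the tray back on its prop, and the oil can, screw jar and wax tin where they were; the hand-in returned no verdict.

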